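Hold the pedal bin open, then let its lid down softly

TASK

I am coming with the coffee machine's tray of used capsules in both hands, so hold the green pedal bin open for me: press its pedal right down with your fingertips, keep the lid wide open for three seconds while I tip them in, then ease the pedal up so the lid comes down gently and closes without slamming, and take your hand away. Work the bin by its pedal only, without touching the lid, leave the white bin shut, and do not lift or shift anything else on the counter.

Things in the scene. Friction and masses are not known exactly. Their poses are not given: they have to be found in the camera images.
- green_bin: The green pedal bin: a round metal bin 168 mm across with a green domed lid, 269 mm tall when shut, fixed firmly to the counter. Origin at the centre of its underside (z = 0). Its own -x axis points to its front, where the pedal sticks out; the lid's hinge is at the back, at own x = +93 mm, 243 mm up. Its wall is 84 mm from the axis.
- green_pad (a point): Centre of the top of the green bin's pedal pad: black rubber, 42 mm deep (along the bin's x), 52 mm wide, 7 mm thick, 128 mm in front of the bin's axis (44 mm clear of its wall). 46 mm above the counter at rest; it moves with the pedal: pressed straight down it sinks 25 mm to a firm stop, lid fully open. The pad slopes up to the front by 0.15 rad at rest, down by 0.06 rad when pressed.
- green_pedal (a joint): Angle of the green bin's pedal: 0 at rest (up), 0.21 rad at its firm stop; pivot 118 mm behind the pad's centre. No latch: the lid's weight and a light return spring push it back up after the finger, and the lid falls shut if the pedal is let go. It takes about 5 to 9 N on the pad to start, less as the lid rises (2 to 5 N near the top).
- green_lid (a joint): Angle of the green bin's lid: 0 shut, about 1.2 rad fully open, raised by the pedal through a rod: 5.7 times the pedal angle, so 1 mm of pad travel is about 0.048 rad of lid. Nothing brakes it; released, it slams within half a second.
- green_rim (a point): Middle of the front edge of the green bin's domed lid (175 mm across, 26 mm high); it lies 86 mm in front of the bin's axis, 247 mm up when shut, and swings up and back, away from the pedal, on a radius of 179 mm about the hinge at the back.
- white_bin: A second pedal bin, white with a white lid, alike in shape, size and action; fixed to the counter; either bin may be the left or the right one. Origin at the centre of its underside, own -x to its front.
- white_pad (a point): Centre of the top of the white bin's pedal pad, like the green one's. Not to be pressed.
- white_lid (a joint): Angle of the white bin's lid, 0 shut; it is to stay shut.
- white_rim (a point): Middle of the front edge of the white bin's lid.
- mug: Blue stoneware mug, 82 mm across, 92 mm tall with a handle at its own +y; loose, near the robot between the two pedals. Origin at the centre of its foot.
- capsule: One loose copper-coloured coffee capsule, 37 mm across, 28 mm tall, standing between the two pedals. Origin at the centre of its underside.
- tumbler: Clear glass tumbler, 72 mm across, 110 mm tall, loose, at the back between the bins. Origin at the centre of its foot.
- sugar_jar: White sugar jar with a wooden cap, 80 mm across, 125 mm tall, loose, to the left. Origin at the centre of its foot.
- carton: Carton of capsules with an orange sleeve, 235 by 52 by 44 mm, long side along its own x, loose, to the right. Origin at the centre of its underside.
- spoon: Steel spoon, 150 mm long, lying flat along its own x, loose, to the left in front. Origin under its middle.

How it is judged (in metres and radians):
On the way, in this order (a step that is already met when the one before it is completed fails the run):
1. the green lid stands wide open (more than 1.0 rad, 57 degrees) for 2 s without a break (value of joint green_lid above 1 rad), for 2 s.
2. the green lid is closed again (value of joint green_lid below 0.05 rad), for 0.2 s.
At the end, for the whole second after the job is handed in: After standing wide open (beyond 1.0 rad) for at least 2 s, the green lid is closed again (within 0.05 rad) without having slammed; the white bin's lid is closed (within 0.05 rad); mug, tumbler, sugar jar, carton, spoon and loose capsule are within 20 mm of where they began (value of joint each of green_lid, white_lid below 0.05 rad and distance of each of mug, tumbler, sugar_jar, carton, spoon, capsule from where it was at the start of the episode below 0.02 m); the robot touches nothing.
It fails at once if the green lid slams: within its last 0.35 rad (60 mm at its front edge) it falls faster than 3 rad/s (0.5 m/s at the edge) (value of joint green_lid below 0.35 rad and velocity of joint green_lid below -3 rad/s).
It fails at once if the green lid is touched: it is worked by its pedal alone (contact force between any of the fingers, the arm and green_lid above 1 N).
It fails at once if the white bin's lid is opened or touched (value of joint white_lid above 0.15 rad or contact force between any of the fingers, the arm and white_lid above 1 N).
It fails at once if one of the things standing about (mug, tumbler, sugar jar, carton, spoon, loose capsule) is shifted by more than 20 mm, or lifted (distance of any of mug, tumbler, sugar_jar, carton, spoon, capsule from where it was at the start of the episode above 0.02 m or height (world z) of any of mug, tumbler, sugar_jar, carton, spoon, capsule above 0.012 m).
It also fails if it takes over 46 s, if anything falls off the work surface, if the arm or the gripper's body presses on something with over 40 N, if the wrist force passes 120 N, or if a joint passes its speed limit or range.

ROBOT

A 6-joint arm with a two-finger parallel gripper is mounted at the origin on the work surface. World frame = base frame: x ahead of the robot, y to its left, z up, the work surface at z = 0. Lengths are in mm, angles in degrees, forces in N, time in s.
With the tool pointing down it reaches from about 350 to 725 mm from the base axis. Payload 4.3 kg.
Tool frame: the origin (TCP) lies midway between the tips of the shut fingers; the grasp point (between the pads) lies behind it (grasp_offset is the z of the grasp point in the tool frame, in mm); z points along the fingers, y is the line along which they close (so a half turn about z gives the same grasp; the last joint's range is limited). The gripper opens to 85 mm and grips with 20 to 120 N. Pads are 22 mm wide; open, the fingers measure 114 mm over their backs; the gripper's body (76 mm by 85 mm) begins 54 mm behind the grasp point. The pads swing forward as they close: fully open they stand 13 mm farther back than shut.
Start: joints at [67.305, 21.618, 4.641, 73.018, 0, 83.68], TCP at [162.114, 551.715, 201.429] pointing down, gripper open.
Joint ranges: [-156.06, 156.06], [-48.1, 94.91], [-58.44, 69.94], [-101.28, 121.22], [-78.64, 73.56], [-180, 180]. Speed limits (degrees/s): [147.25, 147.25, 180, 180, 180, 180].

INTERFACE

Orientations are given as [roll, pitch, yaw] about the fixed x, y, z axes, in that order (R = Rz(yaw) Ry(pitch) Rx(roll)).
In Python, from plant import * gives the robot as it stands. The module is installed in compiled form; this text tells all that it offers.
- The arm moves only by the tool send_rows, never from a script. Its argument "commands" is a list of rows, each a list of 3 entries, a list of its own where there are three numbers: the shift along the tool's x, y, z in mm, then the turn, a rotation vector about the tool's x, y, z in degrees, then the closure in counts, from 0 (fully open) to 255 (shut). In form: [[[x, y, z], [wx, wy, wz], grip], ...]. A call has 1 to 12 rows; each row shifts and turns the commanded pose from where the row before left it, along the tool's axes as they then stand; what a row does not reach is not made up. A row lasts 1/10 s, in which the tool goes at most 50 mm and 8.59 degrees, less where a joint would pass 70% of its speed; a pose out of reach is approached as far as the arm can. A call with a gripper value outside its range is refused whole. The fingers move at their own pace and stop on an object; "grip_force" is the grip in N (left out, the last holds). Time passes only in rows, so rows that do not move let the fingers close. It gives the time, the measured TCP pose, the force, the opening and the grip force at its end, in the units of the state.
- read_state(): the state, without advancing time (a new reading comes with each control period).
- read_camera(name): name is "scene" or "top" or "wrist"; returns a dict with "img" (384x512x3 uint8, red, green, blue), "mtx" (3x3 intrinsics, pixels), "D" ([k1, k2, p1, p2, k3] as OpenCV has them; the pictures are not rectified), "extrinsics" (4x4, takes a point from camera to world coordinates); the wrist camera has in their place "tool_from_camera" (4x4, takes a point from camera to tool coordinates, whose origin is the TCP and whose axes are the flange's). Camera axes: x right, y down, z forward; pixel columns grow to the right and rows downward; lengths in mm; the calibration is good to about 2 mm. A picture is of the moment at which its call begins: read the wrist's pose just before it. There is no depth.
- hand_in(): hands the job in; it is judged then, once.
Trained networks look in a picture, given as the dict that the camera call returned (one of the last four; its "shot" number tells which), for a name from the list of things; names that differ only in an ending like _2 or _b are one class to them, and where a whole thing is asked for, a point or a joint stands for the part that bears it (a point fixed in the world has none). Each returns a list of dicts, best first, with "score" (0 to 1); they miss things now and then, are a little off and sometimes report something else, mostly with a low value. They report only what shows in the picture. A call takes as long as a camera call.
- outline_of(picture, query): "pixels" (384x512 bool, what is visible of it) and "at" ([column, row] in pixels, amid what is visible of it).
The state is a dict: "clock": time; "joints": joint angles; "qd": joint speeds; "effort": joint torques, N m; "tool_pos": TCP position; "tcp_rot": TCP orientation; "wrist_force": force on the tool from outside, world axes, zero at the start; "torque": the same for the moment, N m; "finger_gap": finger opening in mm; "grip_force": force on a finger pad.
Only numpy, scipy, OpenCV 4.12 (cv2) and the standard library are available. Lean on these libraries where they do the work, as an engineer would, in place of code of your own. Each camera call takes 0.05 s, during which the arm holds its last target. There are 200 camera calls.

## Working session

There is one attempt and no reset: what is moved stays moved. The work goes in short steps, Python scripts to look and compute and a tool call to move; the robot and the scene stay as the last step left them, time stands still between calls to the robot, and variables do not carry over. Pictures are saved under pics/ and viewed, at most 13 in all, crops included, and the job is handed in when it is done.

Besides the shell and the picture viewer there is one more tool, called after "Request:" by a JSON object that holds its "fn" and its "kwargs". send_rows: Moves the arm, as the interface text tells. Its arguments: {"type":"object","properties":{"commands":{"type":"array","items":{"type":"array"}},"grip_force":{"type":"number"}},"required":["commands"]}

```bash
mkdir -p pics
python3 - <<'E'
from plant import *
import cv2,numpy as np
s=read_state();print({k:np.round(v,2).tolist() for k,v in s.items()})
for c in("scene","top"):
    p=read_camera(c);cv2.imwrite(f"pics/{c}1.png",p["img"][...,::-1])
    print(c,np.round(p["mtx"],1).tolist(),p["D"],np.round(p["extrinsics"],3).tolist())
    for q in("green_bin","green_pad","green_lid","white_bin","white_pad","mug","capsule","spoon","carton","sugar_jar","tumbler"):
        r=outline_of(p,q)
        print(q,[(round(d["score"],2),np.round(d["at"]).tolist(),int(d["pixels"].sum())) for d in r[:2]])
E
```

```text
{'clock': 0.0, 'joints': [67.31, 21.66, 4.56, 73.02, -0.0, 83.68], 'qd': [0.02, -0.05, -0.01, 0.04, 0.04, -0.04], 'effort': [0.0, -46.36, 26.99, 0.02, -0.0, -0.0], 'tool_pos': [161.81, 551.01, 200.43], 'tcp_rot': [-179.88, -0.01, 163.63], 'wrist_force': [0.3, -0.07, -0.32], 'torque': [0.02, -0.06, 0.0], 'grip_force': 0.0, 'finger_gap': 85.25}
scene [[409.7, 0.0, 255.4], [0.0, 409.7, 187.5], [0.0, 0.0, 1.0]] [-0.03222773  0.          0.          0.          0.        ] [[0.828, -0.379, 0.414, -14.001], [-0.561, -0.534, 0.633, -915.245], [-0.019, -0.756, -0.654, 1123.173], [0.0, 0.0, 0.0, 1.0]]
green_bin [(0.97, [316.0, 230.0], 4713), (0.48, [241.0, 163.0], 3240)]
green_pad [(0.26, [170.0, 160.0], 584), (0.22, [317.0, 229.0], 4727)]
green_lid [(0.84, [318.0, 206.0], 1817), (0.73, [282.0, 262.0], 178)]
white_bin [(0.86, [240.0, 166.0], 3279), (0.54, [305.0, 181.0], 191)]
white_pad [(0.67, [215.0, 197.0], 88)]
mug [(0.86, [219.0, 233.0], 744)]
capsule []
spoon [(0.63, [170.0, 202.0], 184)]
carton [(0.84, [298.0, 352.0], 2114), (0.18, [170.0, 154.0], 530)]
sugar_jar [(0.82, [171.0, 160.0]
[... 167 characters left out ...]
.          0.          0.        ] [[0.013, -0.987, 0.161, 382.119], [-1.0, -0.015, -0.01, 11.362], [0.012, -0.161, -0.987, 1539.045], [0.0, 0.0, 0.0, 1.0]]
green_bin [(0.57, [344.0, 180.0], 3512)]
green_pad [(0.59, [329.0, 218.0], 221)]
green_lid [(0.69, [198.0, 176.0], 2673), (0.64, [348.0, 175.0], 2569)]
white_bin [(0.56, [206.0, 183.0], 3415), (0.56, [342.0, 180.0], 3540)]
white_pad [(0.67, [213.0, 224.0], 224)]
mug [(0.61, [271.0, 254.0], 503)]
capsule [(0.53, [261.0, 218.0], 76)]
spoon [(0.65, [174.0, 264.0], 257), (0.42, [261.0, 221.0], 86)]
carton [(0.91, [412.0, 267.0], 1285)]
sugar_jar [(0.57, [119.0, 236.0], 612)]
tumbler [(0.97, [266.0, 139.0], 470), (0.69, [208.0, 186.0], 3485)]
```

```bash
cat > h.py <<'E'
import numpy as np,cv2
def ray(p,uv,z,E=None):
    E=p["extrinsics"] if E is None else E
    x=cv2.undistortPoints(np.array([[uv]],float),p["mtx"],p["D"])[0,0]
    d=E[:3,:3]@[x[0],x[1],1];o=E[:3,3]
    return o+d*(z-o[2])/d[2]
def cen(m): 
    y,x=np.nonzero(m);return x.mean(),y.mean()
E
python3 - <<'E'
from plant import *
from h import *
for c in("top","scene"):
    p=read_camera(c)
    for q,z in(("green_pad",46),("green_lid",255),("white_pad",46),("white_bin",130),("mug",80),("capsule",20),("spoon",3),("carton",44),("sugar_jar",120),("tumbler",80)):
        for d in outline_of(p,q)[:2]:
            print(c,q,round(d["score"],2),np.round(ray(p,cen(d["pixels"]),z)))
a=cv2.imread("pics/top1.png")[90:300,90:450];cv2.imwrite("pics/top1c.png",cv2.resize(a,None,fx=2,fy=2,interpolation=3))
E
```

```text
top green_pad 0.79 [ 539. -215.   46.]
top green_pad 0.25 [480. 491.  46.]
top green_lid 0.73 [616. 173. 255.]
top green_lid 0.59 [ 659. -251.  255.]
top white_pad 0.52 [513. 172.  46.]
top white_bin 0.93 [638. 188. 130.]
top white_bin 0.56 [378. 261. 130.]
top mug 0.81 [422. -13.  80.]
top capsule 0.54 [532.   8.  20.]
top spoon 0.65 [379. 284.   3.]
top carton 0.81 [ 385. -501.   44.]
top carton 0.67 [379. 278.  44.]
top sugar_jar 0.7 [475. 468. 120.]
top sugar_jar 0.59 [ 664. -260.  120.]
top tumbler 0.91 [803. -12.  80.]
top tumbler 0.21 [670. 204.  80.]
scene green_pad 0.53 [ 536. -222.   46.]
scene green_lid 0.75 [ 648. -259.  255.]
scene white_pad 0.39 [482. 506.  46.]
scene white_bin 0.87 [630. 183. 130.]
scene white_bin 0.35 [ 492. -276.  130.]
scene mug 0.84 [404. -43.  80.]
scene capsule 0.52 [799. 468.  20.]
scene capsule 0.48 [523.  -1.  20.]
scene spoon 0.73 [378. 281.   3.]
scene carton 0.94 [ 370. -514.   44.]
scene sugar_jar 0.97 [446. 409. 120.]
scene tumbler 0.55 [816.  10.  80.]
```

View pics/top1c.png

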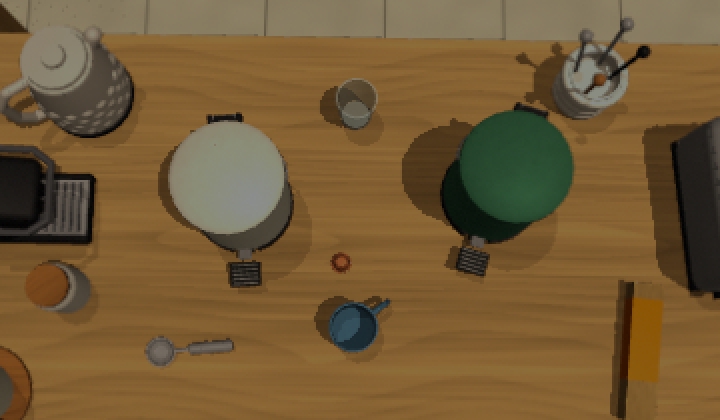

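View pics/scene1.png

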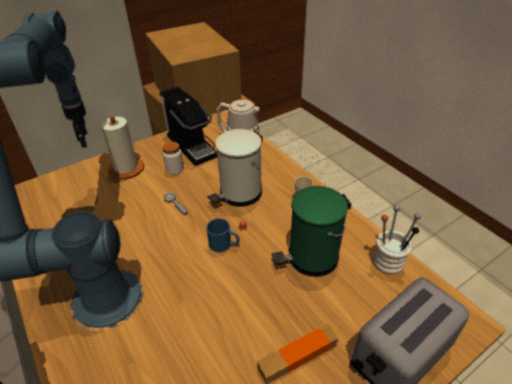

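The green bin is on the right as the robot sees it, with its pad at top pixel (326, 221). The white bin is at (208, 185), the mug at (267, 253) and the capsule at (260, 221). The pad and lid give a bin yaw of about -16°, which matches the tool's present yaw. I'll pull in, swing round on a 400 mm arc with z at 280, and shut the fingers.

```bash
cat >> h.py <<'E'
from scipy.spatial.transform import Rotation as Ro
def rows(rot,pts,step=44):
    R=Ro.from_euler("xyz",rot,degrees=True).as_matrix()
    for a,b in zip(pts[:-1],pts[1:]):
        d=np.subtract(b,a);n=int(np.ceil(np.linalg.norm(d)/step))
        print(n,"x",np.round(R.T@d/n,1).tolist())
E
python3 - <<'E'
from plant import *
from h import *
s=read_state()
pts=[s["tool_pos"],[113,390,280]]+[[405*np.cos(np.radians(a)),405*np.sin(np.radians(a)),280] for a in(54,34,14,-6,-23)]+[[440,-190,280]]
rows([180,0,163.6],pts)
E
```

```text
5 x [0.3, -33.8, -15.7]
4 x [-34.4, -6.1, -0.0]
4 x [-30.6, -17.4, -0.0]
4 x [-22.8, -26.8, -0.0]
4 x [-12.3, -33.0, -0.0]
3 x [-1.3, -39.9, -0.0]
2 x [-36.7, -5.7, -0.0]
```

Request:
{"fn": "send_rows", "kwargs": {"commands": [[[0,-34,-16],[0,0,0],255],[[0,-34,-16],[0,0,0],255],[[0,-34,-16],[0,0,0],255],[[0,-34,-16],[0,0,0],255],[[0,-34,-16],[0,0,0],255],[[-34,-6,0],[0,0,0],255],[[-34,-6,0],[0,0,0],255],[[-34,-6,0],[0,0,0],255],[[-34,-6,0],[0,0,0],255]]}}

```text
clock: 3.2
tool_pos: [238.9, 326.5, 281.8]
tcp_rot: [179.9, 0.0, 163.6]
wrist_force: [0.2, 0.5, 0.1]
finger_gap: 0.1
grip_force: 0.0
```

Request:
{"fn": "send_rows", "kwargs": {"commands": [[[-31,-17,0],[0,0,0],255],[[-31,-17,0],[0,0,0],255],[[-31,-17,0],[0,0,0],255],[[-31,-17,0],[0,0,0],255],[[-23,-27,0],[0,0,0],255],[[-23,-27,0],[0,0,0],255],[[-23,-27,0],[0,0,0],255],[[-23,-27,0],[0,0,0],255]]}}

```text
clock: 4.0
tool_pos: [396.0, 96.1, 281.6]
tcp_rot: [180.0, 0.0, 163.6]
wrist_force: [1.4, 0.2, -0.5]
finger_gap: 0.4
grip_force: 0.0
```

Request:
{"fn": "send_rows", "kwargs": {"commands": [[[-12,-33,0],[0,0,0],255],[[-12,-33,0],[0,0,0],255],[[-12,-33,0],[0,0,0],255],[[-12,-33,0],[0,0,0],255],[[-1,-40,0],[0,0,0],255],[[-1,-40,0],[0,0,0],255],[[-1,-40,0],[0,0,0],255],[[-37,-6,0],[0,0,0],255],[[-37,-6,0],[0,0,0],255],[[0,0,0],[0,0,0],255],[[0,0,0],[0,0,0],255]]}}

```text
clock: 5.1
tool_pos: [440.9, -191.1, 280.9]
tcp_rot: [180.0, -0.1, 163.6]
wrist_force: [0.1, 1.4, -0.3]
finger_gap: -0.1
grip_force: 0.0
```

Run:
```python
from plant import *
from h import *
s=read_state();p=read_camera("wrist")
print({k:np.round(v,2).tolist() for k,v in s.items()})
T=np.eye(4);T[:3,:3]=Ro.from_euler("xyz",s["tcp_rot"],degrees=True).as_matrix();T[:3,3]=s["tool_pos"]
print(np.round(p["tool_from_camera"],3).tolist());E=T@p["tool_from_camera"]
for q in("green_pad","green_bin"):
    for d in outline_of(p,q): print(q,d["score"],d["at"],d["pixels"].sum(),ray(p,cen(d["pixels"]),46,E))
a=p["img"][...,::-1];cv2.imwrite("pics/w1.png",a)
```

```text
{'clock': 5.1, 'joints': [-31.0, 10.05, 0.73, 80.76, 0.0, -14.62], 'qd': [0.47, -2.2, -1.5, 0.53, -0.03, 0.01], 'effort': [-0.36, -34.92, 27.5, -0.34, -0.01, 0.0], 'tool_pos': [440.95, -191.12, 280.86], 'tcp_rot': [179.98, -0.08, 163.62], 'wrist_force': [0.11, 1.37, -0.26], 'torque': [0.0, -0.03, 0.04], 'grip_force': 0.0, 'finger_gap': -0.15}
[[-0.001, -0.96, -0.281, 70.816], [1.0, -0.001, -0.0, -0.896], [0.0, -0.281, 0.96, -171.841], [0.0, 0.0, 0.0, 1.0]]
green_pad 0.76 [256.4, 221.3] 572 [ 529.84095168 -212.61921282   46.        ]
green_bin 0.86 [267.9, 232.1] 1512 [ 585.18315068 -223.01807442   46.        ]
```

View pics/w1.png

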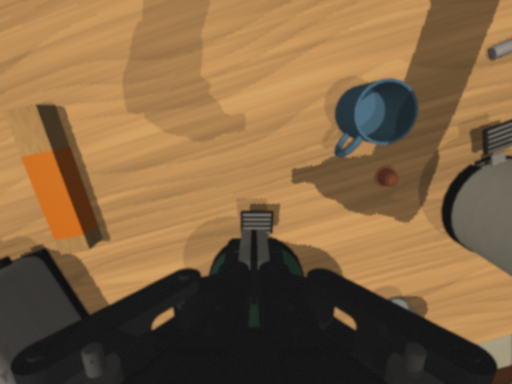

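The wrist view shows the green pad at about (257, 219), aligned with the tool. Nothing lies beneath it, and the mug and capsule are well to the right in the picture. That gives the pad at (530, -213), against (538, -217) from the other two cameras, so I'll take the middle. I'll tilt the tool 16° so its body leans away from the bin, and stop above the pad.

Request:
{"fn": "send_rows", "kwargs": {"commands": [[[0,0,0],[0,-8,0],255],[[0,0,0],[0,-8,0],255],[[0,0,0],[0,0,0],255]]}}

```text
clock: 5.55
tool_pos: [432.8, -185.7, 276.1]
tcp_rot: [179.8, 15.6, 163.6]
wrist_force: [-0.2, 0.8, -1.0]
finger_gap: -0.0
grip_force: 0.0
```

Run:
```python
from plant import *
from h import *
s=read_state();print(s["tool_pos"],s["tcp_rot"],s["wrist_force"])
rows(s["tcp_rot"],[s["tool_pos"],[500,-206,150],[534,-215,75],[534,-215,65]],30)
rows(s["tcp_rot"],[[0,0,0],[0,0,-10]])
```

```text
[ 432.82003045 -185.65463884  276.11148283] [179.83819161  15.56977455 163.56127641] [-0.1829414   0.75851878 -1.0226254 ]
5 x [-6.8, -0.2, 28.1]
3 x [-4.6, 0.3, 27.2]
1 x [2.7, -0.0, 9.6]
1 x [2.7, -0.0, 9.6]
```

Request:
{"fn": "send_rows", "kwargs": {"commands": [[[-7,0,28],[0,0,0],255],[[-7,0,28],[0,0,0],255],[[-7,0,28],[0,0,0],255],[[-7,0,28],[0,0,0],255],[[-7,0,28],[0,0,0],255],[[-5,0,27],[0,0,0],255],[[-5,0,27],[0,0,0],255],[[0,0,0],[0,0,0],255],[[0,0,0],[0,0,0],255],[[0,0,0],[0,0,0],255]]}}

```text
clock: 6.55
tool_pos: [534.5, -218.6, 109.1]
tcp_rot: [-180.0, 16.1, 163.6]
wrist_force: [-0.6, -0.8, -0.4]
finger_gap: 0.2
grip_force: 0.0
```

Run:
```python
from plant import *
from h import *
s=read_state();print(s["tool_pos"],s["tcp_rot"],s["wrist_force"])
rows(s["tcp_rot"],[s["tool_pos"],[534,-215,80],[534,-215,60]],30)
p=read_camera("wrist");cv2.imwrite("pics/w2.png",p["img"][...,::-1])
T=np.eye(4);T[:3,:3]=Ro.from_euler("xyz",s["tcp_rot"],degrees=True).as_matrix();T[:3,3]=s["tool_pos"]
for d in outline_of(p,"green_pad"): print(d["score"],d["at"],ray(p,cen(d["pixels"]),46,T@p["tool_from_camera"]))
```

```text
[ 534.47326366 -218.62172338  109.11645741] [-179.96762382   16.10445261  163.64310846] [-0.64374801 -0.78369337 -0.44755213]
1 x [9.5, 3.4, 27.6]
1 x [5.5, 0.0, 19.2]
0.72 [256.9, 172.8] [ 534.34289096 -214.970284     46.        ]
```

View pics/w2.png

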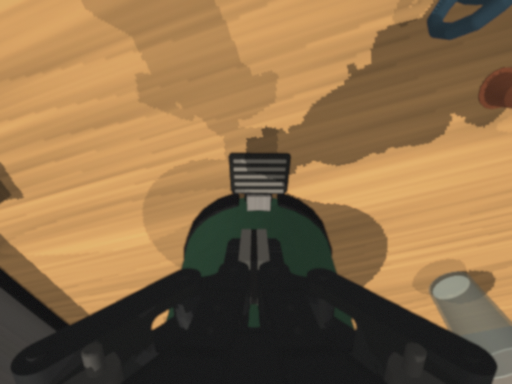

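The pad shows clearly at (260, 174), which gives (534, -215). That agrees with my estimate, and the fingertips are lined up over it. Next I'll lower to just above the pad.

Request:
{"fn": "send_rows", "kwargs": {"commands": [[[4.5,1.5,16],[0,0,0],255],[[4.5,1.5,16],[0,0,0],255],[[4.5,0,15],[0,0,0],255],[[0,0,0],[0,0,0],255],[[0,0,0],[0,0,0],255]]}}

```text
clock: 7.15
tool_pos: [534.8, -215.6, 59.3]
tcp_rot: [-180.0, 16.0, 163.6]
wrist_force: [0.2, -0.3, -0.1]
finger_gap: 0.1
grip_force: 0.0
```

Request:
{"fn": "send_rows", "kwargs": {"commands": [[[0.8,0,2.9],[0,0,0],255],[[0.8,0,2.9],[0,0,0],255],[[0.8,0,2.9],[0,0,0],255],[[0.8,0,2.9],[0,0,0],255],[[0,0,0],[0,0,0],255],[[0,0,0],[0,0,0],255]]}}

```text
clock: 7.75
tool_pos: [534.6, -215.4, 46.2]
tcp_rot: [180.0, 16.0, 163.6]
wrist_force: [-0.6, 0.2, 0.3]
finger_gap: 0.2
grip_force: 0.0
```

Request:
{"fn": "send_rows", "kwargs": {"commands": [[[0.8,0,2.9],[0,0,0],255],[[0.8,0,2.9],[0,0,0],255],[[0,0,0],[0,0,0],255],[[0,0,0],[0,0,0],255]]}}

```text
clock: 8.15
tool_pos: [534.7, -215.4, 40.1]
tcp_rot: [180.0, 16.0, 163.6]
wrist_force: [0.6, 0.3, 0.4]
finger_gap: -0.1
grip_force: 0.0
```

Run:
```python
from plant import *
from h import *
s=read_state();print(s["tool_pos"],s["wrist_force"])
p=read_camera("scene");w=read_camera("wrist")
b=cv2.resize(p["img"][170:300,230:390],None,fx=3,fy=3);a=cv2.resize(w["img"][110:310,150:370],(429,390))
cv2.imwrite("pics/s2.png",np.hstack([a,b[:390,:371]])[...,::-1])
```

```text
[ 534.68483976 -215.35460803   40.13024054] [0.55809686 0.27605194 0.37609215]
```

View pics/s2.png

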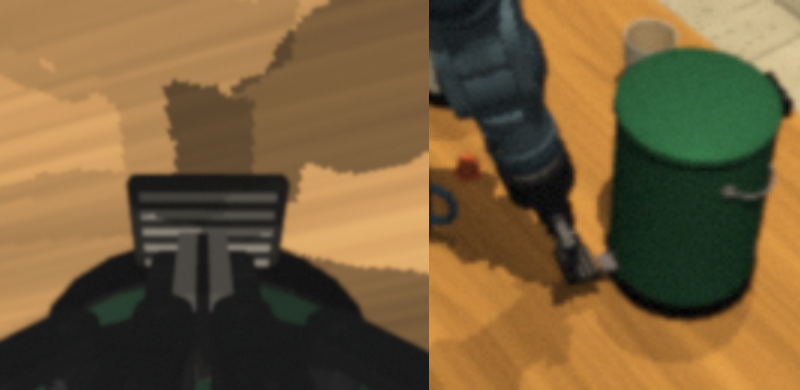

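The fingertips are over the middle of the pad, with the tip edge at about (205, 232) in the left crop. They are laterally centred and the lid is shut. There is no contact force yet, so I'll keep going down in small steps.

Request:
{"fn": "send_rows", "kwargs": {"commands": [[[0.8,0,2.9],[0,0,0],255],[[0,0,0],[0,0,0],255],[[0,0,0],[0,0,0],255]]}}

```text
clock: 8.55
tool_pos: [534.7, -215.4, 37.2]
tcp_rot: [180.0, 16.0, 163.6]
wrist_force: [0.1, -0.5, -0.1]
finger_gap: 0.1
grip_force: 0.0
```

Request:
{"fn": "send_rows", "kwargs": {"commands": [[[0.8,0,2.9],[0,0,0],255],[[0,0,0],[0,0,0],255],[[0,0,0],[0,0,0],255]]}}

```text
clock: 8.85
tool_pos: [534.7, -215.4, 34.1]
tcp_rot: [180.0, 16.0, 163.6]
wrist_force: [0.7, -0.5, 0.4]
finger_gap: -0.1
grip_force: 0.0
```

Run:
```python
from plant import *
from h import *
s=read_state()
w=read_camera("wrist");p=read_camera("scene")
def proj(c,P,E): 
    i=np.linalg.inv(E);return cv2.projectPoints(np.array([P],float),cv2.Rodrigues(i[:3,:3])[0],i[:3,3],c["mtx"],c["D"])[0][0,0]
T=np.eye(4);T[:3,:3]=Ro.from_euler("xyz",s["tcp_rot"],degrees=True).as_matrix();T[:3,3]=s["tool_pos"]
print("tcp wrist",proj(w,[0,0,0],w["tool_from_camera"]),"scene",proj(p,s["tool_pos"],p["extrinsics"]))
E=T@w["tool_from_camera"];print("cam",E[:3,3],"axis",E[:3,2])
for n,P in(("pad c",[534.3,-215,46]),("front",[514,-209,49]),("back",[554.5,-221,43])): print(n,proj(w,P,E),proj(p,P,p["extrinsics"]))
for q in("green_pad","green_lid"):
  for c,e in((w,E),(p,p["extrinsics"])):
    for d in outline_of(c,q)[:1]:
        y,x=np.nonzero(d["pixels"]);print(q,d["score"],x.min(),x.max(),y.min(),y.max())
a=cv2.resize(w["img"][110:310,150:370],(429,390));b=cv2.resize(p["img"][220:290,260:326],(368,390),interpolation=2)
cv2.imwrite("pics/s3.png",np.hstack([a,b])[...,::-1])
```

```text
tcp wrist [255.01381985 223.37809997] scene [279.7324815  258.98262103]
cam [ 423.62467923 -183.68131755  179.6352481 ] axis [ 0.51275022 -0.15099244 -0.8451559 ]
pad c [255.45601429 234.54680563] [279.63495072 256.7124217 ]
front [255.6579358  209.86821519] [273.70305924 257.71044269]
back [255.2419183  255.43559289] [285.48615104 255.73625931]
green_pad 0.92 213 299 204 252
green_pad 0.55 272 291 253 264
green_lid 0.63 292 348 186 225
```

View pics/s3.png

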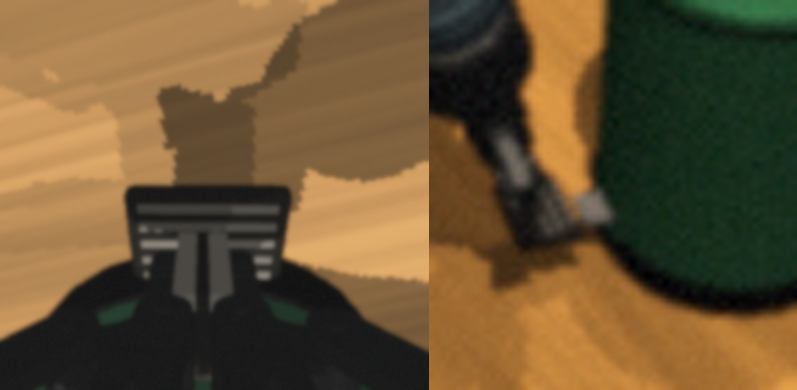

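The left crop shows the tips still above the pad, with the pad's front edge at row 188. The scene crop shows the pad under the fingers. I'll solve for the pad's height from its known 52 mm width.

Run:
```python
from plant import *
from h import *
s=read_state();w=read_camera("wrist");print(w["mtx"][0])
for z,cs in((40.1,[(130,178),(289,178)]),(34.1,[(125,188),(291,188)])):
    T=np.eye(4);T[:3,:3]=Ro.from_euler("xyz",s["tcp_rot"],degrees=True).as_matrix();T[:3,3]=[534.7,-215.4,z]
    E=T@w["tool_from_camera"]
    px=[(150+a*220/429,110+b*200/390) for a,b in cs]
    for h in(20,30,40,46,52):
        A,B=[ray(w,q,h,E) for q in px];print(z,h,np.linalg.norm(A-B).round(1),((A+B)/2).round(1))
```

```text
[278.63235881   0.         253.50018118]
40.1 20 58.4 [ 531.3 -212.5   20. ]
40.1 30 54.9 [ 524.8 -210.7   30. ]
40.1 40 51.4 [ 518.2 -209.    40. ]
40.1 46 49.3 [ 514.3 -208.    46. ]
40.1 52 47.1 [ 510.4 -206.9   52. ]
34.1 20 59.5 [ 531.4 -213.2   20. ]
34.1 30 55.8 [ 524.6 -211.3   30. ]
34.1 40 52.0 [ 517.8 -209.5   40. ]
34.1 46 49.8 [ 513.8 -208.3   46. ]
34.1 52 47.6 [ 509.7 -207.2   52. ]
```

The pad hasn't moved. Its front edge is about 40–46 mm high near (517, -209), which fits the estimate. The fingertips seem to sit a little behind the nominal TCP, so I'll continue in small steps and watch the force.

Request:
{"fn": "send_rows", "kwargs": {"commands": [[[0.8,0,2.9],[0,0,0],255],[[0,0,0],[0,0,0],255],[[0,0,0],[0,0,0],255]]}}

```text
clock: 9.5
tool_pos: [534.7, -215.3, 31.1]
tcp_rot: [180.0, 16.0, 163.6]
wrist_force: [-0.0, -0.2, -0.1]
finger_gap: -0.1
grip_force: 0.0
```

Request:
{"fn": "send_rows", "kwargs": {"commands": [[[0.8,0,2.9],[0,0,0],255],[[0,0,0],[0,0,0],255],[[0,0,0],[0,0,0],255]]}}

```text
clock: 9.8
tool_pos: [534.8, -215.4, 28.1]
tcp_rot: [180.0, 16.0, 163.6]
wrist_force: [-0.2, 0.5, 0.1]
finger_gap: -0.0
grip_force: 0.0
```

Run:
```python
from plant import *
from h import *
w=read_camera("wrist");p=read_camera("scene");t=read_camera("top")
a=cv2.resize(w["img"][150:290,170:340],(486,400),interpolation=2);b=cv2.resize(p["img"][215:285,255:310],(314,400),interpolation=2)
cv2.imwrite("pics/s4.png",np.clip(np.hstack([a,b])[...,::-1]*1.8,0,255))
```

```text
[ WARN:0@1.774] global loadsave.cpp:1063 imwrite_ Unsupported depth image for selected encoder is fallbacked to CV_8U.
```

View pics/s4.png

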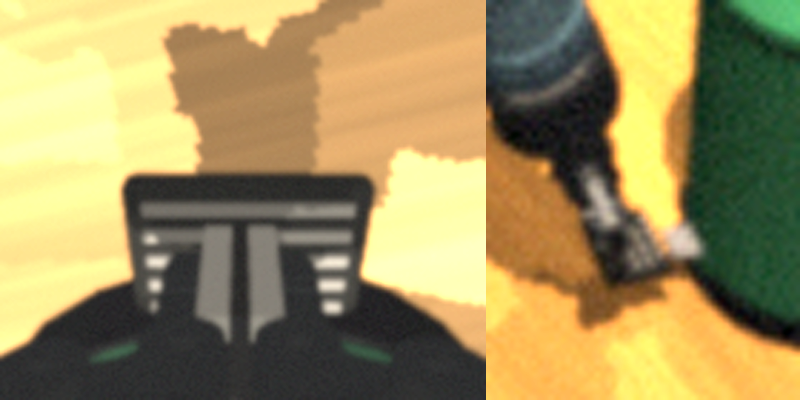

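The tips, at (240, 225) in the left crop, are still above the pad and closing on their own shadow. I'll keep going down.

Request:
{"fn": "send_rows", "kwargs": {"commands": [[[0.8,0,2.9],[0,0,0],255],[[0,0,0],[0,0,0],255],[[0,0,0],[0,0,0],255]]}}

```text
clock: 10.25
tool_pos: [534.8, -215.4, 25.1]
tcp_rot: [180.0, 16.0, 163.6]
wrist_force: [0.0, -0.3, -0.4]
finger_gap: 0.1
grip_force: 0.0
```

Request:
{"fn": "send_rows", "kwargs": {"commands": [[[0.8,0,2.9],[0,0,0],255],[[0,0,0],[0,0,0],255],[[0,0,0],[0,0,0],255]]}}

```text
clock: 10.55
tool_pos: [534.9, -215.4, 22.1]
tcp_rot: [180.0, 16.0, 163.6]
wrist_force: [0.0, -0.2, -0.1]
finger_gap: 0.1
grip_force: 0.0
```

Run:
```python
from plant import *
from h import *
s=read_state();print(s["effort"],s["joints"],s["finger_gap"])
w=read_camera("wrist");p=read_camera("scene");t=read_camera("top")
T=np.eye(4);T[:3,:3]=Ro.from_euler("xyz",s["tcp_rot"],degrees=True).as_matrix();T[:3,3]=s["tool_pos"];E=T@w["tool_from_camera"]
for c,e in((w,E),(p,p["extrinsics"]),(t,t["extrinsics"])):
  for q in("green_pad","green_lid"):
    for d in outline_of(c,q)[:1]:
        y,x=np.nonzero(d["pixels"]);print(q,d["score"],x.min(),x.max(),y.min(),y.max(),ray(c,((x.min()+x.max())/2,y.min()),44,e))
a=cv2.resize(w["img"][150:290,170:340],(486,400),interpolation=2);b=cv2.resize(p["img"][215:285,255:310],(314,400),interpolation=2)
cv2.imwrite("pics/s5.png",np.clip(np.hstack([a,b])[...,::-1]*1.8,0,255).astype(np.uint8))
```

```text
[-1.16377421e-03 -3.84590578e+01  2.31918436e+01 -2.55486801e+00
  2.33408525e-01 -4.56784255e-05] [-30.5477537   16.9382434  -34.25353776  23.28979984   3.87599226
 -13.64172413] 0.06923665071945001
green_pad 0.96 211 302 216 264 [ 513.43253892 -208.43426849   44.        ]
green_pad 0.72 295 311 177 191 [866.18960759  69.11677373  44.        ]
green_lid 0.56 291 348 185 226 [888.22930841  -8.93908924  44.        ]
green_pad 0.41 319 334 208 219 [ 578.62139147 -217.78996643   44.        ]
green_lid 0.73 318 377 142 201 [ 814.9721913  -294.85957505   44.        ]
```

View pics/s5.png

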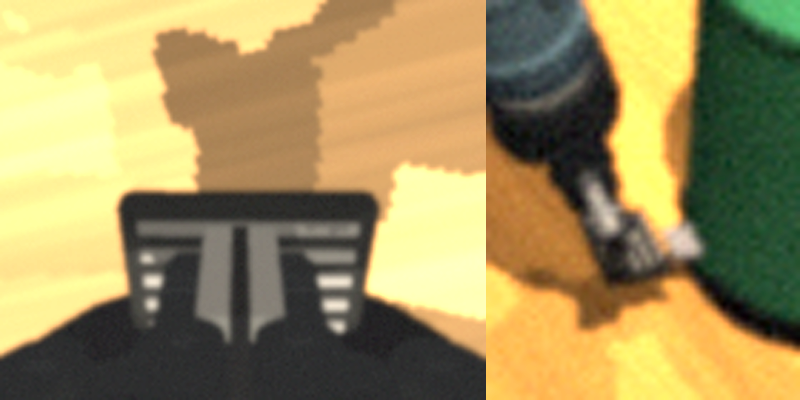

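Still no contact: the front edge is unmoved at about (513, -208), and the tips in the left crop at (240, 228) still cover the pad near its front third. The real tips therefore sit about 25 mm behind the nominal TCP. Because of the tilt, that puts them near the front of the pad, so I'll shift 7 mm towards the bin and go on down.

Request:
{"fn": "send_rows", "kwargs": {"commands": [[[-3.4,0,1],[0,0,0],255],[[-3.4,0,1],[0,0,0],255],[[0,0,0],[0,0,0],255],[[0,0,0],[0,0,0],255]]}}

```text
clock: 11.4
tool_pos: [542.0, -217.6, 22.3]
tcp_rot: [180.0, 16.0, 163.6]
wrist_force: [-0.2, 0.0, -0.3]
finger_gap: 0.1
grip_force: 0.0
```

Request:
{"fn": "send_rows", "kwargs": {"commands": [[[0.8,0,2.9],[0,0,0],255],[[0,0,0],[0,0,0],255],[[0,0,0],[0,0,0],255]]}}

```text
clock: 11.7
tool_pos: [542.2, -217.7, 19.6]
tcp_rot: [-180.0, 16.1, 163.6]
wrist_force: [0.4, 0.0, 3.1]
finger_gap: -0.4
grip_force: 1.3
```

Contact: 3 N upward. I'll press on gently.

Request:
{"fn": "send_rows", "kwargs": {"commands": [[[0.8,0,2.9],[0,0,0],255],[[0.8,0,2.9],[0,0,0],255],[[0,0,0],[0,0,0],255],[[0,0,0],[0,0,0],255]]}}

```text
clock: 12.1
tool_pos: [541.4, -217.5, 13.4]
tcp_rot: [-180.0, 16.0, 163.6]
wrist_force: [-3.3, 0.1, 5.9]
finger_gap: 0.2
grip_force: 3.1
```

Run:
```python
from plant import *
from h import *
s=read_state();print(s["tool_pos"],s["wrist_force"],s["torque"])
w=read_camera("wrist");p=read_camera("scene");t=read_camera("top")
for d in outline_of(p,"green_lid")[:1]:
    y,x=np.nonzero(d["pixels"]);print(d["score"],x.min(),x.max(),y.min(),y.max())
a=cv2.resize(w["img"][150:290,170:340],(437,360),interpolation=2);b=cv2.resize(p["img"][165:285,250:370],(360,360),interpolation=2)
cv2.imwrite("pics/s6.png",np.clip(np.hstack([a,b])[...,::-1]*1.8,0,255).astype(np.uint8))
```

```text
[ 541.44259877 -217.50519649   13.35103884] [-3.26997755  0.10982097  5.92349043] [0.11195601 0.5754204  0.01964106]
0.63 294 349 180 218
```

View pics/s6.png

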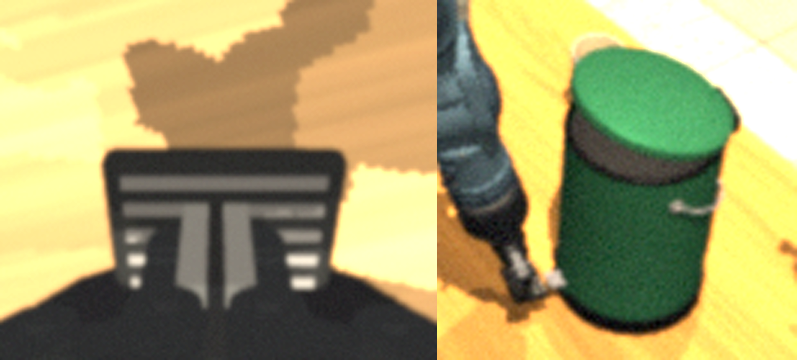

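The lid is rising, open about 0.35 rad in the right panel, and the tips are well placed on the pad. I'll press further.

Request:
{"fn": "send_rows", "kwargs": {"commands": [[[0.8,0,2.9],[0,0,0],255],[[0.8,0,2.9],[0,0,0],255],[[0.8,0,2.9],[0,0,0],255],[[0.8,0,2.9],[0,0,0],255],[[0,0,0],[0,0,0],255]]}}

```text
clock: 12.8
tool_pos: [540.7, -217.2, 0.5]
tcp_rot: [-180.0, 15.9, 163.6]
wrist_force: [-2.7, 0.3, 4.4]
finger_gap: -0.0
grip_force: 2.0
```

Request:
{"fn": "send_rows", "kwargs": {"commands": [[[0.55,0,1.9],[0,0,0],255],[[0.55,0,1.9],[0,0,0],255],[[0,0,0],[0,0,0],255]]}}

```text
clock: 13.1
tool_pos: [541.2, -217.3, -3.2]
tcp_rot: [180.0, 15.9, 163.6]
wrist_force: [-2.3, 0.9, 3.6]
finger_gap: -0.1
grip_force: 1.8
```

Request:
{"fn": "send_rows", "kwargs": {"commands": [[[0.4,0,1.5],[0,0,0],255],[[0,0,0],[0,0,0],255]]}}

```text
clock: 13.3
tool_pos: [541.6, -217.4, -4.5]
tcp_rot: [180.0, 16.0, 163.6]
wrist_force: [-2.6, 0.5, 3.4]
finger_gap: -0.1
grip_force: 1.7
```

Request:
{"fn": "send_rows", "kwargs": {"commands": [[[0.3,0,1.0],[0,0,0],255],[[0,0,0],[0,0,0],255]]}}

```text
clock: 13.5
tool_pos: [541.9, -217.5, -5.5]
tcp_rot: [180.0, 16.0, 163.6]
wrist_force: [-2.4, 0.6, 3.2]
finger_gap: 0.1
grip_force: 1.6
```

Request:
{"fn": "send_rows", "kwargs": {"commands": [[[0.3,0,1.0],[0,0,0],255],[[0,0,0],[0,0,0],255]]}}

```text
clock: 13.7
tool_pos: [542.0, -217.5, -6.5]
tcp_rot: [180.0, 16.0, 163.6]
wrist_force: [-3.4, 0.3, 2.6]
finger_gap: -0.2
grip_force: 1.5
```

Request:
{"fn": "send_rows", "kwargs": {"commands": [[[0.3,0,1.0],[0,0,0],255],[[0,0,0],[0,0,0],255]]}}

```text
clock: 13.9
tool_pos: [542.1, -217.6, -7.1]
tcp_rot: [180.0, 16.0, 163.6]
wrist_force: [-4.6, 1.6, 9.0]
finger_gap: -0.1
grip_force: 4.4
```

Request:
{"fn": "send_rows", "kwargs": {"commands": [[[0.3,0,1.0],[0,0,0],255],[[0,0,0],[0,0,0],255],[[0,0,0],[0,0,0],255]]}}

```text
clock: 14.2
tool_pos: [542.2, -217.6, -7.5]
tcp_rot: [-180.0, 16.1, 163.6]
wrist_force: [-7.8, 1.1, 13.5]
finger_gap: 0.4
grip_force: 7.0
```

Run:
```python
from plant import *
from h import *
s=read_state();print(s["clock"],s["tool_pos"],s["wrist_force"])
w=read_camera("wrist");p=read_camera("scene")
a=cv2.resize(w["img"][150:290,170:340],(437,360),interpolation=2);b=cv2.resize(p["img"][135:285,230:380],(360,360),interpolation=2)
cv2.imwrite("pics/s7.png",np.clip(np.hstack([a,b])[...,::-1]*1.8,0,255).astype(np.uint8))
```

```text
14.2 [ 542.18334958 -217.62089612   -7.49943188] [-7.76598969  1.14850522 13.48709222]
```

View pics/s7.png

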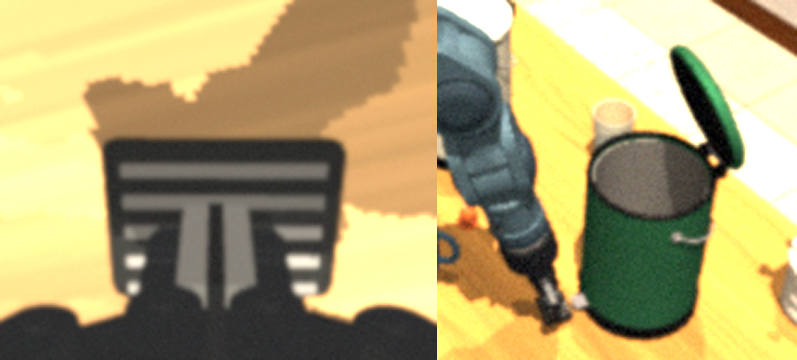

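The force has risen to 13 N at the firm stop, and the picture shows the lid wide open. I'll hold it for over 3 s.

Request:
{"fn": "send_rows", "kwargs": {"commands": [[[0,0,0],[0,0,0],255],[[0,0,0],[0,0,0],255],[[0,0,0],[0,0,0],255],[[0,0,0],[0,0,0],255],[[0,0,0],[0,0,0],255],[[0,0,0],[0,0,0],255],[[0,0,0],[0,0,0],255],[[0,0,0],[0,0,0],255],[[0,0,0],[0,0,0],255],[[0,0,0],[0,0,0],255],[[0,0,0],[0,0,0],255],[[0,0,0],[0,0,0],255]]}}

```text
clock: 15.5
tool_pos: [542.2, -217.6, -7.5]
tcp_rot: [-180.0, 16.0, 163.6]
wrist_force: [-7.4, 2.1, 13.2]
finger_gap: -0.1
grip_force: 7.0
```

Request:
{"fn": "send_rows", "kwargs": {"commands": [[[0,0,0],[0,0,0],255],[[0,0,0],[0,0,0],255],[[0,0,0],[0,0,0],255],[[0,0,0],[0,0,0],255],[[0,0,0],[0,0,0],255],[[0,0,0],[0,0,0],255],[[0,0,0],[0,0,0],255],[[0,0,0],[0,0,0],255],[[0,0,0],[0,0,0],255],[[0,0,0],[0,0,0],255],[[0,0,0],[0,0,0],255],[[0,0,0],[0,0,0],255]]}}

```text
clock: 16.7
tool_pos: [542.1, -217.6, -7.5]
tcp_rot: [-180.0, 16.0, 163.6]
wrist_force: [-7.8, 2.5, 12.8]
finger_gap: -0.3
grip_force: 7.0
```

Request:
{"fn": "send_rows", "kwargs": {"commands": [[[0,0,0],[0,0,0],255],[[0,0,0],[0,0,0],255],[[0,0,0],[0,0,0],255],[[0,0,0],[0,0,0],255],[[0,0,0],[0,0,0],255],[[0,0,0],[0,0,0],255],[[0,0,0],[0,0,0],255],[[0,0,0],[0,0,0],255]]}}

```text
clock: 17.5
tool_pos: [542.2, -217.6, -7.5]
tcp_rot: [-180.0, 16.0, 163.6]
wrist_force: [-6.7, 2.8, 14.2]
finger_gap: -0.0
grip_force: 7.0
```

Now I'll ease up at about 15 mm/s, roughly 0.7 rad/s at the lid.

Request:
{"fn": "send_rows", "kwargs": {"commands": [[[-0.4,0,-1.45],[0,0,0],255],[[-0.4,0,-1.45],[0,0,0],255],[[-0.4,0,-1.45],[0,0,0],255],[[-0.4,0,-1.45],[0,0,0],255],[[-0.4,0,-1.45],[0,0,0],255],[[-0.4,0,-1.45],[0,0,0],255],[[-0.4,0,-1.45],[0,0,0],255],[[-0.4,0,-1.45],[0,0,0],255],[[-0.4,0,-1.45],[0,0,0],255],[[-0.4,0,-1.45],[0,0,0],255],[[-0.4,0,-1.45],[0,0,0],255],[[-0.4,0,-1.45],[0,0,0],255]]}}

```text
clock: 18.7
tool_pos: [543.1, -217.9, 10.4]
tcp_rot: [180.0, 16.1, 163.6]
wrist_force: [1.0, 0.5, 5.1]
finger_gap: -0.0
grip_force: 2.6
```

Request:
{"fn": "send_rows", "kwargs": {"commands": [[[-0.3,0,-1],[0,0,0],255],[[-0.3,0,-1],[0,0,0],255],[[-0.3,0,-1],[0,0,0],255],[[-0.3,0,-1],[0,0,0],255],[[-0.3,0,-1],[0,0,0],255],[[-0.3,0,-1],[0,0,0],255],[[-0.3,0,-1],[0,0,0],255],[[-0.3,0,-1],[0,0,0],255],[[-0.3,0,-1],[0,0,0],255],[[-0.3,0,-1],[0,0,0],255],[[-0.3,0,-1],[0,0,0],255],[[-0.3,0,-1],[0,0,0],255]]}}

```text
clock: 19.9
tool_pos: [540.6, -216.9, 21.1]
tcp_rot: [180.0, 15.8, 163.6]
wrist_force: [-0.9, -0.7, 0.0]
finger_gap: 0.1
grip_force: 0.0
```

Request:
{"fn": "send_rows", "kwargs": {"commands": [[[-0.3,0,-1],[0,0,0],255],[[-0.3,0,-1],[0,0,0],255],[[-0.3,0,-1],[0,0,0],255],[[-0.3,0,-1],[0,0,0],255],[[0,0,0],[0,0,0],255],[[0,0,0],[0,0,0],255]]}}

```text
clock: 20.5
tool_pos: [542.0, -217.6, 26.3]
tcp_rot: [180.0, 16.0, 163.6]
wrist_force: [-0.3, -0.1, -0.6]
finger_gap: 0.3
grip_force: 0.0
```

The pedal is released with no force left. I'll take the hand away up and out, along the tool's own axis.

Request:
{"fn": "send_rows", "kwargs": {"commands": [[[0,0,-15],[0,0,0],255],[[0,0,-25],[0,0,0],255],[[0,0,-30],[0,0,0],255],[[0,0,-30],[0,0,0],255],[[0,0,-30],[0,0,0],255],[[0,0,-30],[0,0,0],255],[[0,0,0],[0,0,0],255],[[0,0,0],[0,0,0],255],[[0,0,0],[0,0,0],255],[[0,0,0],[0,0,0],255]]}}

```text
clock: 21.5
tool_pos: [498.8, -204.6, 178.3]
tcp_rot: [179.9, 15.8, 163.6]
wrist_force: [-0.0, -0.2, 0.5]
finger_gap: 0.2
grip_force: 0.0
```

Run:
```python
from plant import *
from h import *
s=read_state();print(s["clock"],s["tool_pos"],s["wrist_force"])
p=read_camera("scene");cv2.imwrite("pics/s8.png",p["img"][...,::-1])
```

```text
21.5 [ 498.82237344 -204.57008151  178.25938188] [-0.00623746 -0.2385685   0.45059824]
```

View pics/s8.png

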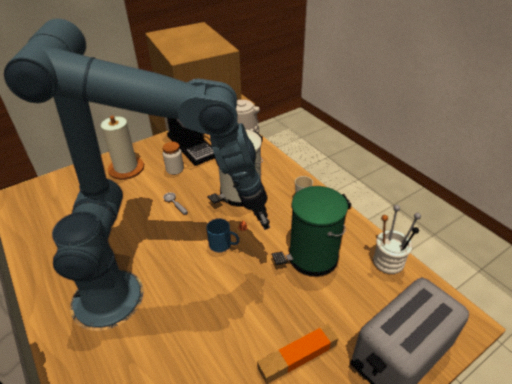

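The green lid is shut at (320, 205) and the hand is clear at (265, 220). The mug, capsule, carton and spoon are where they started, so I'll hand in.

```bash
python3 -c "
from plant import *
print(hand_in())"
```

```text
the job is handed in; nothing more can be done
None
```

I held the green bin wide open by its pedal for over three seconds, eased the lid shut without a slam, and took the hand clear. The white bin was not worked, and the last picture shows nothing on the counter shifted; the job is handed in, but no verdict came back.

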